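Hang the lift-off door on the honey display case

TASK

Lift the little framed door out of its slotted stand and hang it on the honey display case by lowering it gently, standing clearly open, until both knuckles sit fully home over the two hinge pins; then swing it fully shut against the case and let go. The hinge post may have shifted sideways, so feel for the pins rather than forcing the door down, and leave the jars and other goods where they are.

Things in the scene. Friction and masses are not known exactly. Their poses are not given: they have to be found in the camera images.
- case: White wooden display case, open in front, fixed to the table: 160 mm deep (x), 165 wide (y), 150 tall, two jars fixed inside. Origin: middle of its underside; +x points out of the open front, z up. At the front's +y corner a dark steel hinge post (18 mm wide, 150 tall, x 59 to 73 mm) has two brackets reaching forward, each with an upright brass pin, one straight above the other.
- hinge_nominal (a point): nominal centre of the lower bracket's shoulder top (case frame 90, 60, 45 mm). The post with both pins sits in a slot: the true pin axis is at this x but up to 15 mm to either side in case y, different each time and not measured; the post holds firm under the forces allowed. Shoulders are 18 mm across, 10 mm thick. Pressing the door on case or pins with over 30 N is too much.
- pin_nominal (a point): nominal centre of the upper bracket's shoulder top, 100 mm above the lower one (same unknown sideways shift). Both pins: 9 mm across, 26 mm tall above their shoulder, only the last 2 mm bevelled, to a flat tip 7 mm across; tips 71 and 171 mm above the table.
- stop (a point): middle of the front face of the stop strip that the shut door meets (case frame 83, -58, 75 mm; strip 34 mm wide in y, 126 tall). Apart from pins and brackets nothing of the case lies beyond x = 83 mm; the roof's top is at 150 mm.
- gate: Loose door, about 0.3 kg: brown wooden frame 14 mm thick round a clear 4 mm pane, 160 mm tall, 110 wide, two steel knuckles on one side. Origin on the knuckles' axis at the height of the underside; z up, x normal to the pane (outside +x), frame along -y from y -20 to -130 mm. Shut, its axes are parallel to the case's; opening outwards is a positive turn about z from there.
- knuckle_low (a point): centre of the lower knuckle's bottom mouth (door frame 0, 0, 15 mm). Knuckles: upright tubes 21 mm outside, 12 mm bore open at both ends, 25 mm tall, held by thin straps. Fully home this point lies on the lower shoulder, 45 mm above the table, and the door's origin at 30 mm; the knuckles meet the pin tips with the origin at 56 mm. About 1.5 mm play all round; the door then swings freely and stays put.
- knuckle_high (a point): centre of the upper knuckle's bottom mouth (door frame 0, 0, 115 mm). The upper bracket blocks the lower knuckle from coming straight down from high up: bring the door in level from in front of the case with its origin 60 to 85 mm above the table, then lower; both knuckles meet their pins together.
- gate_grip (a point): middle of the top edge of the door's top rail (door frame 0, -70, 160 mm), above its centre of mass; the rail is 14 mm thick across door x and 30 mm tall. When shut its top is at 190 mm, 40 mm above the case roof, so fingers fit behind it.
- gate_edge (a point): middle of the door's free edge (door frame 0, -130, 80 mm).
- rack: Light wooden stand fixed to the table, 100 x 90 mm, 12 mm base with two cheeks up to 48 mm, leaving an 18 mm slot along its y. The door stands upright in it on the base (door origin 12 mm above the table), middle over middle within 5 mm, axes parallel to the stand's within the slot's play. Origin: centre of the underside.
- jar_gold: closed honey jar, golden honey, with a yellow metal lid, 66 mm across and 90 mm tall; origin at the centre of its underside. A bystander.
- jar_amber: closed honey jar, amber honey, with a yellow metal lid, 66 mm across and 90 mm tall; origin at the centre of its underside. A bystander.
- jar_dark: closed honey jar, dark brown honey, with a yellow metal lid, 66 mm across and 90 mm tall; origin at the centre of its underside. A bystander.
- sampler: small golden sample jar, 36 mm across, 42 mm tall, standing on the case roof; origin at the centre of its underside. A bystander.
- squeezer: yellow squeeze bottle with a red nozzle, 54 mm across, 125 mm tall; origin at the centre of its underside. A bystander.
- mead: green glass bottle, 64 mm across, 190 mm tall; origin at the centre of its underside. A bystander.
- wax: yellow beeswax dome, 56 mm across, 50 mm tall; origin at the centre of its underside. A bystander.
Not all that is in view belongs to the job. What is shaped like the case but pink is not meant. Of the things that look like the gate, the larger one is meant.

How it is judged:
By the outcome, as a careful person would: the job done as asked, in the order asked, and still so for the second after the job is handed in, with the robot touching nothing.
It also fails if it takes over 61 s, if anything falls off the work surface, if the arm or the gripper's body presses on something with over 40 N, if the wrist force passes 120 N, or if a joint passes its speed limit or range.

ROBOT

A 7-joint arm with a two-finger parallel gripper is mounted at the origin on the work surface. World frame = base frame: x ahead of the robot, y to its left, z up, the work surface at z = 0. Lengths are in mm, angles in rad, forces in N, time in s.
With the tool pointing down it reaches from about 400 to 850 mm from the base axis. Payload 10.4 kg.
Tool frame: the origin (TCP) lies midway between the tips of the shut fingers; the grasp point (between the pads) lies arm.tcp_to_grasp behind it (arm.tcp_to_grasp is the distance from the TCP to the grasp point, in mm); x points along the fingers, y is the direction in which the jaws open and shut, and the axes are right-handed (so a half turn about x gives the same grasp; the last joint's range is limited). The gripper opens to 87 mm and grips with 3 to 60 N. Pads are 19 mm wide; open, the fingers measure 117 mm over their backs; the gripper's body (75 mm by 190 mm) begins 51 mm behind the grasp point.
Start: joints at [1.175, 0.332, -0.065, 1.46, 0.022, 1.35, -0.088], TCP at [227.663, -582.084, 222.576] pointing down, gripper open.
Joint ranges: [-2.6, 2.6], [-0.5, 2.12], [-1.47, 1.34], [0.16, 2.42], [-1.27, 4.41], [0.06, 2.06], [-2.6, 2.6]. Speed limits (rad/s): [2.22, 2.22, 2.79, 2.79, 3.14, 3.14, 3.14].

INTERFACE

Orientations are given as a unit quaternion [x, y, z, w].
In Python, from workcell import arm gives the robot as it stands.
- The arm moves only by the tool carry_out, never from a script. Its argument "plan" is a list of rows, each a list of 2 entries, a list of its own where there are three numbers: the shift along the tool's x, y, z in cm, then the turn about the tool's x in rad. A call has 1 to 8 rows; each row shifts and turns the commanded pose from where the row before left it, along the tool's axes as they then stand; what a row does not reach is not made up. A row lasts 1/10 s, in which the tool goes at most 50 mm and 8.59 degrees, less where a joint would pass 70% of its speed; a pose out of reach is approached as far as the arm can. A call with a gripper value outside its range is refused whole. "jaw" is the closure, from -1 (fully open) to 1 (shut), set as the call begins (left out, the last holds). The fingers move at their own pace and stop on an object; "newtons" is the grip in N (left out, the last holds). Time passes only in rows, so rows that do not move let the fingers close. It gives the time, the measured TCP pose, the force and the opening at its end, in the units of the state.
- arm.sense(): the state, without advancing time (a new reading comes with each control period).
- arm.grab_frame(name): name is "scene" or "top" or "wrist"; returns the picture (384x512x3 uint8, red, green, blue); there is no depth.
- arm.calibration(name): a dict with "fx", "fy", "cx", "cy" (pixels), "R" (3x3) and "t" (3): a world point X has camera coordinates R X + t. Camera axes: x right, y down, z forward; pixel columns grow to the right and rows downward; lengths in mm; the calibration is good to about 2 mm. A picture is of the moment at which its call begins: read the wrist's pose just before it. calibration takes no time and is no camera call; for the wrist camera it gives the pose at the moment of the call.
- arm.sign_off(): hands the job in, once; it reports no verdict.
The state is a dict: "time": time; "q": joint angles; "joint_vel": joint speeds; "effort": joint torques, N m; "position": TCP position; "ee_rot": TCP orientation; "ft_force": force on the tool from outside, world axes, zero at the start; "wrist_torque": the same for the moment, N m; "gripper_width": finger opening in mm.
Only numpy, scipy, OpenCV 4.12 (cv2) and the standard library are available. Lean on these libraries where they do the work, as an engineer would, in place of code of your own. Each camera call takes 0.05 s, during which the arm holds its last target. There are 200 camera calls.

## Working session

There is one attempt and no reset: what is moved stays moved. The work goes in short steps, Python scripts to look and compute and a tool call to move; the robot and the scene stay as the last step left them, time stands still between calls to the robot, and variables do not carry over. Pictures are saved under pics/ and viewed, about 8 in all and at most 12, crops included, and the job is handed in when it is done.

Besides the shell and the picture viewer there is one more tool, called after "Request:" as name(argument=value, ...) on one line, values as JSON. carry_out: Moves the arm, as the interface text tells. Its arguments: {"type":"object","properties":{"plan":{"type":"array"},"jaw":{"type":"number"},"newtons":{"type":"number"}},"required":["plan"]}

```bash
ls; mkdir -p pics; python3 - <<'E'
from workcell import arm
import cv2,numpy as np
s=arm.sense();print({k:np.round(v,3).tolist() for k,v in s.items()},arm.tcp_to_grasp)
for n in("scene","top"):
    f=arm.grab_frame(n);cv2.imwrite(f"pics/{n}0.png",f[:,:,::-1])
    c=arm.calibration(n);print(n,{k:np.round(v,4).tolist() for k,v in c.items()})
a=cv2.imread("pics/scene0.png");b=cv2.imread("pics/top0.png")
E
```

```text
pics
{'time': 0.0, 'q': [1.175, 0.333, -0.065, 1.461, 0.022, 1.35, -0.088], 'joint_vel': [0.001, 0.0, -0.0, 0.001, -0.001, 0.001, -0.003], 'effort': [-0.0, -62.325, 0.025, -38.989, -0.061, 0.04, 0.0], 'position': [227.474, -581.724, 221.776], 'ee_rot': [-0.695, -0.132, 0.695, -0.131], 'ft_force': [-0.05, 0.413, 0.961], 'wrist_torque': [0.044, -0.043, -0.021], 'gripper_width': 87.46} 18.700000000000003
scene {'fx': 424.8789, 'fy': 424.8789, 'cx': 256.7012, 'cy': 192.1481, 'R': [[-0.3354, 0.942, -0.0128], [0.6583, 0.2246, -0.7185], [-0.6739, -0.2494, -0.6954]], 't': [200.6993, -240.7314, 1560.889]}
top {'fx': 452.9358, 'fy': 452.9358, 'cx': 253.4582, 'cy': 190.8135, 'R': [[0.0083, -1.0, 0.0013], [-0.9934, -0.0084, -0.1147], [0.1147, -0.0004, -0.9934]], 't': [-28.2519, 551.8194, 1580.5202]}
```

View pics/scene0.png

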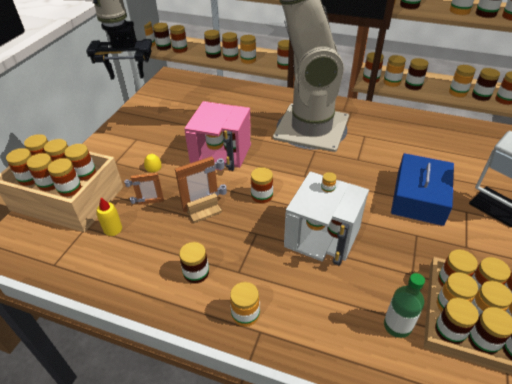

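View pics/top0.png

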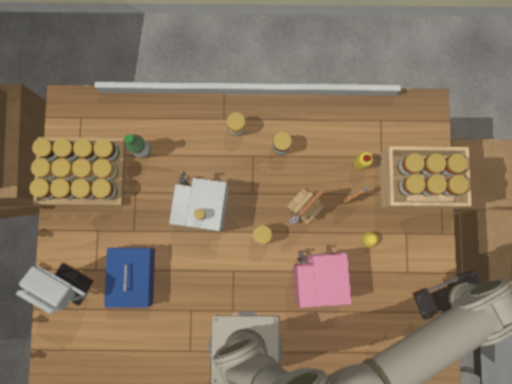

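Scene view: the large door stands in its wooden stand at (203,185), and a smaller lookalike is at (147,188). The white case is at (325,215) and the pink decoy at (220,135). In the top view the door is at (303,203), the small one at (356,193) and the white case at (200,203). The larger door in the stand and the white case are the ones meant. I'll confirm this in an enlarged crop.

```bash
python3 - <<'E'
import cv2,numpy as np
a=cv2.imread("pics/scene0.png");b=cv2.imread("pics/top0.png")
def cr(i,x,y,w=80,h=60): return cv2.resize(i[y:y+h,x:x+w],(400,300),interpolation=cv2.INTER_CUBIC)
m=np.vstack([np.hstack([cr(a,160,150,100,75),cr(a,280,170,100,75)]),np.hstack([cr(b,280,180,60,45),cr(b,160,165,80,60)])])
cv2.imwrite("pics/m1.png",m)
E
```

```text
(no output)
```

View pics/m1.png

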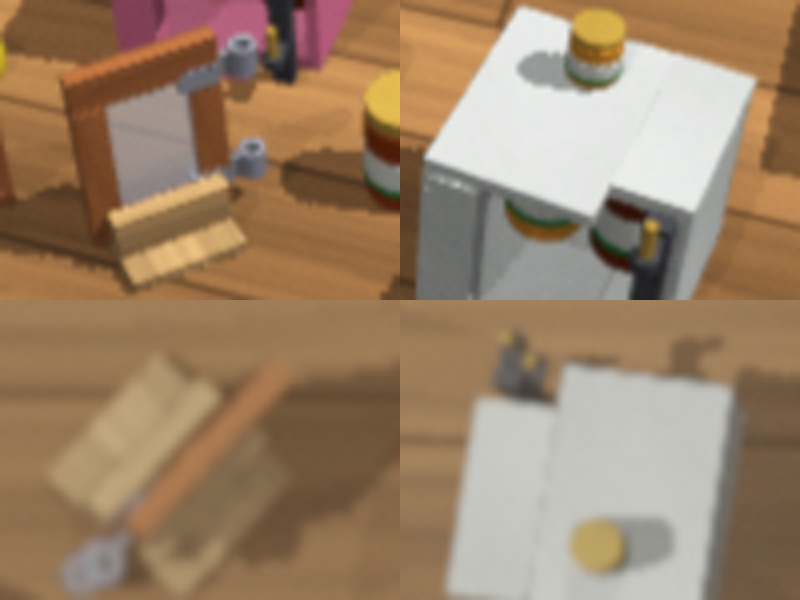

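Crop: the large framed door (110 wide, in the light stand) has its upper knuckle at scene px (220,160.5) and its lower one at (223,186.5). The white case has its brass pin and dark post at the front +y corner. Both are confirmed, and the goal items are clear of the bystanders. Next I'll turn the pixels into positions.

```bash
cat > h.py <<'E'
from workcell import arm
import numpy as np,cv2
from scipy.spatial.transform import Rotation as Rot
def bp(n,u,v,z,c=None):
    c=c or arm.calibration(n);R=np.array(c["R"]);t=np.array(c["t"])
    d=R.T@np.array([(u-c["cx"])/c["fx"],(v-c["cy"])/c["fy"],1.]);o=-R.T@t
    return o+d*(z-o[2])/d[2]
def pj(n,X,c=None):
    c=c or arm.calibration(n);p=np.array(c["R"])@np.array(X,float)+np.array(c["t"]);return np.array([c["fx"]*p[0]/p[2]+c["cx"],c["fy"]*p[1]/p[2]+c["cy"]])
E
python3 - <<'E'
from h import *
np.set_printoptions(precision=1,suppress=True)
S=lambda x,y:(160+x/4,150+y/4)
S2=lambda x,y:(280+(x-400)/4,170+y/4)
T=lambda x,y:(280+x/6.667,180+(y-300)/6.667)
T2=lambda x,y:(160+(x-400)/5,165+(y-300)/5)
for nm,n,p,z in [("kn hi","scene",S(241,42),152),("kn lo","scene",S(252,146),52),("rail L","scene",S(66,78),172),("rail R","scene",S(212,28),172),
 ("rail kn end","top",T(138,525),172),("rail free","top",T(283,372),172),("knuckle top","top",T(98,560),152),
 ("case back-y","scene",S2(518,8),150),("case back+y","scene",S2(752,78),150),("case front-y","scene",S2(425,160),150),("front+y notch","scene",S2(697,212),150),
 ("roof front+y?","top",T2(565,365),150),("roof front-y","top",T2(735,385),150),("left front","top",T2(478,400),150),("pin hi","top",T2(505,338),171),("pin lo","top",T2(530,358),71),("pin hi scene","scene",S2(650,222),171),
 ("sampler","top",T2(598,545),192),]:
    print(nm,bp(n,*p,z))
E
```

```text
kn hi [ 451.1 -158.8  152. ]
kn lo [ 450.9 -157.9   52. ]
rail L [ 544.9 -244.1  172. ]
rail R [ 465.3 -172.9  172. ]
rail kn end [ 462.6 -176.8  172. ]
rail free [ 537.8 -247.7  172. ]
knuckle top [ 446.5 -159.2  152. ]
case back-y [415.8  89.3 150. ]
case back+y [433.7 249.9 150. ]
case front-y [572.6  70.6 150. ]
front+y notch [560.9 237.2 150. ]
roof front+y? [579.4 176.7 150. ]
roof front-y [567.   64.1 150. ]
left front [555.5 233.6 150. ]
pin hi [593.8 213.5 171. ]
pin lo [595.4 211.8  71. ]
pin hi scene [597.2 213.3 171. ]
sampler [457.8 147.3 192. ]
```

```bash
python3 - <<'E'
from h import *
np.set_printoptions(precision=3,suppress=True)
s=arm.sense();print(Rot.from_quat(s["ee_rot"]).as_matrix())
for nm,p,z in [("jar",(236,121),90),("jar",(283,141),90),("jar",(262,234),90),("mead",(130,140),190)]: print(nm,bp("top",*p,z))
c=arm.calibration("wrist");R=np.array(c["R"]);print("wrist",R,"pos",-R.T@np.array(c["t"]),c["fx"])
E
```

```text
[[-0.     0.364 -0.931]
 [ 0.001 -0.931 -0.364]
 [-1.    -0.001  0.   ]]
jar [790.207  39.397  90.   ]
jar [ 720.407 -124.801   90.   ]
jar [398.063 -53.81   90.   ]
mead [696.553 378.891 190.   ]
wrist [[ 0.364 -0.931 -0.002]
 [-0.887 -0.348  0.303]
 [-0.282 -0.109 -0.953]] pos [ 305.695 -552.307  383.148] 267.96215246342285
```

Request:
carry_out(plan=[[[0,-1.54,-2.45],0],[[0,-1.54,-2.45],0],[[0,-1.54,-2.45],0],[[0,-1.54,-2.45],0],[[0,-1.54,-2.45],0],[[0,-1.54,-2.45],0],[[0,-1.54,-2.45],0],[[0,-1.54,-2.45],0]], jaw=-1)

```text
time: 0.9
position: [365.7, -394.8, 222.2]
ee_rot: [-0.695, -0.131, 0.695, -0.131]
ft_force: [0.6, 1.2, -0.1]
gripper_width: 86.6
```

Request:
carry_out(plan=[[[0,-1.54,-2.45],0],[[0,-1.54,-2.45],0],[[0,-1.54,-2.45],0],[[0,-1.54,-2.45],0],[[0,-1.54,-2.45],0],[[0,-1.54,-2.45],0],[[0,-1.54,-2.45],0],[[0,-1.54,-2.45],0]])

```text
time: 1.7
position: [503.3, -208.8, 222.3]
ee_rot: [-0.695, -0.131, 0.695, -0.131]
ft_force: [0.6, -0.5, 1.3]
gripper_width: 87.3
```

Request:
carry_out(plan=[[[0,0,0],-0.145],[[0,0,0],-0.145],[[0,0,0],-0.145],[[0,0,0],-0.145],[[0,0,0],-0.145],[[0,0,0],-0.145],[[0,0,0],-0.145]])

```text
time: 2.4
position: [502.8, -209.8, 222.2]
ee_rot: [-0.542, -0.454, 0.542, -0.454]
ft_force: [0.9, 0.5, 0.2]
gripper_width: 87.0
```

Request:
carry_out(plan=[[[0,0,0],-0.145],[[0,0,0],-0.145],[[0,0,0],-0.145],[[0,0,0],-0.145],[[0,0,0],-0.145],[[0,0,0],-0.145],[[0,0,0],-0.145],[[0,0,0],0]])

```text
time: 3.2
position: [502.7, -209.9, 222.2]
ee_rot: [0.255, 0.66, -0.255, 0.659]
ft_force: [0.8, -0.7, 0.4]
gripper_width: 87.2
```

```bash
python3 - <<'E'
from h import *
np.set_printoptions(precision=3,suppress=True)
s=arm.sense();print(Rot.from_quat(s["ee_rot"]).as_matrix()[:,1:],s["position"],s["q"])
f=arm.grab_frame("wrist");c=arm.calibration("wrist")
cv2.imwrite("pics/w1.png",cv2.resize(f[:,:,::-1],None,fx=1.5,fy=1.5,interpolation=cv2.INTER_CUBIC))
import json;json.dump({k:np.array(v).tolist() for k,v in c.items()},open("c1.json","w"))
e=np.array([.735,-.678])
for y in(0,-20,-130): print(y,pj("wrist",[*(np.array([450,-159])-y*e),152 if y==0 else 172],c)*1.5)
E
```

```text
[[ 0.672  0.741]
 [ 0.741 -0.672]
 [-0.    -0.001]] [ 502.738 -209.876  222.236] [ 0.82   0.204 -0.577  1.65   0.114  1.322  1.059]
0 [393.126 177.378]
-20 [393.264 218.51 ]
-130 [392.154 400.62 ]
```

View pics/w1.png

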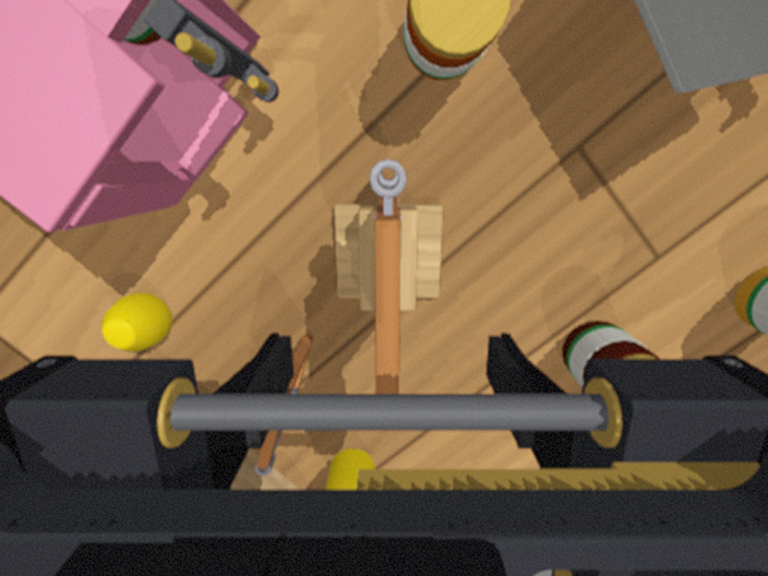

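Wrist view: the door rail runs straight down the image at u≈387, with its knuckle-side end at (387,213) and the knuckle at (388,179). The fingers straddle it, and its heading matches the gripper.

```bash
python3 - <<'E'
from h import *
import json
np.set_printoptions(precision=3,suppress=True)
c=json.load(open("c1.json"))
s=arm.sense();R=Rot.from_quat(s["ee_rot"]).as_matrix();p=s["position"]
for u,v,z in [(388,179,152),(387.5,213,172),(387,385,172)]:
    X=bp("",u/1.5,v/1.5,z,c);print(X,"tool",R.T@(X-p))
E
```

```text
[ 448.715 -161.694  152.   ] tool [ 70.33   -1.056 -72.377]
[ 460.55  -172.849  172.   ] tool [ 50.323  -1.283 -56.124]
[ 535.507 -242.15   172.   ] tool [50.277 -1.71  45.959]
```

Request:
carry_out(plan=[[[0,-0.14,-0.3],0],[[2,0,0],0],[[2,0,0],0],[[2,0,0],0],[[2,0,0],0],[[0,0,0],0]])

```text
time: 3.85
position: [498.1, -208.3, 140.1]
ee_rot: [0.256, 0.661, -0.256, 0.658]
ft_force: [-0.8, 0.2, 0.2]
gripper_width: 87.0
```

Request:
carry_out(plan=[[[0,0,0],0],[[0,0,0],0],[[0,0,0],0],[[0,0,0],0],[[0,0,0],0],[[0,0,0],0],[[0,0,0],0],[[0,0,0],0]], jaw=1, newtons=30)

```text
time: 4.65
position: [499.8, -208.8, 142.6]
ee_rot: [0.255, 0.659, -0.255, 0.659]
ft_force: [0.1, 0.4, -0.3]
gripper_width: 31.3
```

Request:
carry_out(plan=[[[0,0,0],0],[[0,0,0],0],[[0,0,0],0],[[0,0,0],0],[[0,0,0],0],[[0,0,0],0]])

```text
time: 5.25
position: [499.8, -208.8, 142.5]
ee_rot: [0.255, 0.659, -0.255, 0.659]
ft_force: [-0.1, -0.1, -0.4]
gripper_width: 13.9
```

Request:
carry_out(plan=[[[-0.5,0,0],0],[[-1,0,0],0],[[-1.5,0,0],0],[[-2,0,0],0],[[-2,0,0],0],[[-2,0,0],0],[[-1,0,0],0],[[0,0,0],0]])

```text
time: 6.05
position: [500.6, -209.0, 244.5]
ee_rot: [0.255, 0.658, -0.255, 0.661]
ft_force: [-0.4, -0.0, -2.4]
gripper_width: 13.8
```

Request:
carry_out(plan=[[[0,1.0,1.1],0],[[0,2.33,2.57],0],[[0,2.33,2.57],0],[[0,2.33,2.57],0],[[0,2.33,2.57],0],[[0,2.33,2.57],0],[[0,1.33,1.46],0],[[0,0,0],0]])

```text
time: 6.85
position: [709.3, -207.8, 239.4]
ee_rot: [0.255, 0.661, -0.254, 0.659]
ft_force: [1.0, -0.8, -3.3]
gripper_width: 13.6
```

Request:
carry_out(plan=[[[0,1.0,-0.9],0],[[0,2.0,-1.81],0],[[0,2.73,-2.47],0],[[0,2.73,-2.47],0],[[0,2.73,-2.47],0],[[0,2.73,-2.47],0],[[0,2.73,-2.47],0],[[0,2.73,-2.47],0]])

```text
time: 7.65
position: [707.5, 53.9, 243.0]
ee_rot: [0.255, 0.659, -0.255, 0.66]
ft_force: [0.5, 0.3, -2.3]
gripper_width: 13.6
```

Request:
carry_out(plan=[[[0,2.73,-2.47],0],[[0,2.73,-2.47],0],[[0,2.0,-1.81],0],[[0,1.16,-1.05],0],[[0,0,0],0],[[0,0,0],0],[[0,0,0],0],[[0,0,0],0]])

```text
time: 8.45
position: [709.6, 166.3, 242.6]
ee_rot: [0.256, 0.659, -0.256, 0.659]
ft_force: [1.2, -1.0, -3.1]
gripper_width: 13.6
```

```bash
python3 - <<'E'
from h import *
np.set_printoptions(precision=3,suppress=True)
s=arm.sense();print(Rot.from_quat(s["ee_rot"]).as_matrix(),s["position"],s["q"],s["ft_force"])
f=arm.grab_frame("wrist");c=arm.calibration("wrist")
cv2.imwrite("pics/w2.png",cv2.resize(f[:,:,::-1],None,fx=1.5,fy=1.5,interpolation=cv2.INTER_CUBIC))
import json;json.dump({k:np.array(v).tolist() for k,v in c.items()},open("c2.json","w"))
for P in([596,213,171],[596,213,71]):print(pj("",P,c)*1.5)
E
```

```text
[[ 0.     0.675  0.738]
 [-0.001  0.738 -0.675]
 [-1.    -0.     0.001]] [709.59  166.289 242.609] [ 0.057  0.633 -0.616  1.068  0.35   1.536  0.355] [ 1.194 -0.999 -3.071]
[309.597  95.271]
[334.245 114.98 ]
```

View pics/w2.png

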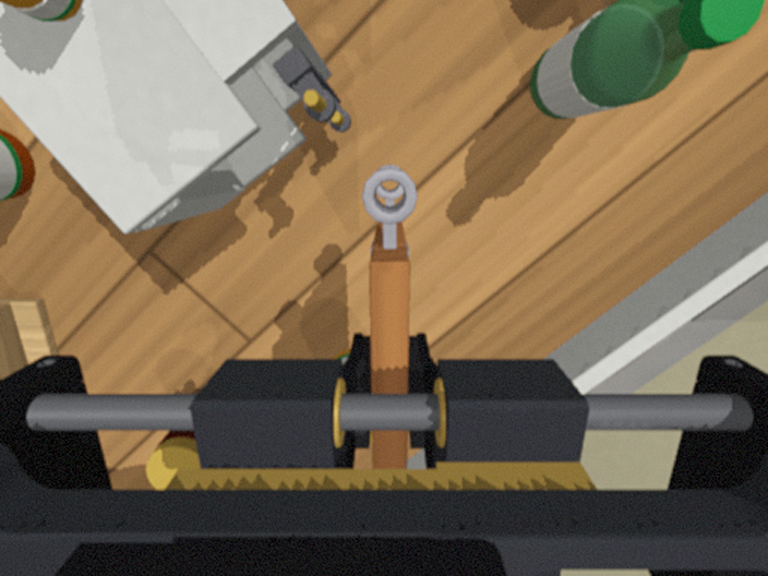

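Wrist view: the door is held upright with its knuckle at (390,194). The upper pin tip is near (311,98) and the lower near (337,118), both ahead of the knuckle and clear. I'll enlarge to measure.

```bash
python3 - <<'E'
from h import *
f=cv2.imread("pics/w2.png")
a=cv2.resize(f[70:145,280:380],(800,600),interpolation=cv2.INTER_CUBIC)
b=cv2.resize(f[155:230,340:440],(800,600),interpolation=cv2.INTER_CUBIC)
cv2.imwrite("pics/m2.png",cv2.resize(np.hstack([a,b]),(800,300)))
E
```

```text
(no output)
```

View pics/m2.png

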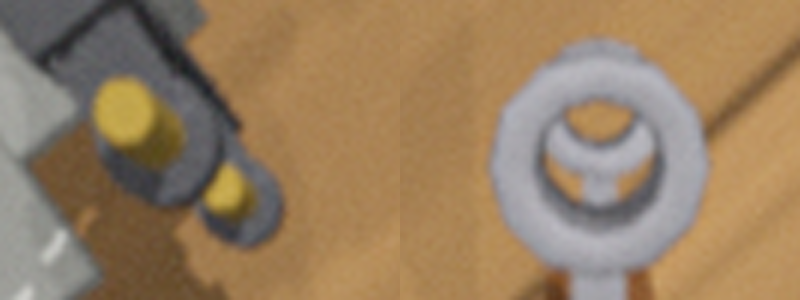

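```bash
python3 - <<'E'
from h import *
import json
np.set_printoptions(precision=2,suppress=True)
c=json.load(open("c2.json"))
s=arm.sense();R=Rot.from_quat(s["ee_rot"]).as_matrix();p=s["position"]
for u,v,z in [(311,97,171),(335.5,116,71),(390,195.5,252.1),(390,191,112.1+40)]:
    X=bp("",u/1.5,v/1.5,z,c);print(X,"tool",R.T@(X-p))
E
```

```text
[597.08 212.95 171.  ] tool [  71.53  -41.7  -114.24]
[597.16 213.2   71.  ] tool [ 171.53  -41.43 -114.41]
[657.71 213.92 252.1 ] tool [ -9.55  -0.1  -70.1 ]
[662.13 210.15 152.1 ] tool [ 90.45   0.14 -64.35]
```

Request:
carry_out(plan=[[[0.6,0,0],0],[[1.3,0,0],0],[[1.3,0,0],0],[[0.9,0,0],0],[[0.3,0,0],0],[[0,0,0],0]])

```text
time: 9.1
position: [709.0, 168.2, 197.7]
ee_rot: [0.255, 0.66, -0.256, 0.659]
ft_force: [-0.3, 0.6, -3.1]
gripper_width: 13.6
```

Request:
carry_out(plan=[[[0,-0.5,-0.53],0],[[0,-0.7,-0.74],0],[[0,-0.7,-0.74],0],[[0,-0.7,-0.74],0],[[0,-0.7,-0.74],0],[[0,-0.5,-0.53],0],[[0,-0.36,-0.4],0],[[0,0,0],0]])

```text
time: 9.9
position: [648.1, 167.5, 199.1]
ee_rot: [0.255, 0.659, -0.255, 0.66]
ft_force: [0.4, 0.5, -1.7]
gripper_width: 13.5
```

```bash
python3 - <<'E'
from h import *
np.set_printoptions(precision=2,suppress=True)
f=arm.grab_frame("wrist")
s=arm.sense();R=Rot.from_quat(s["ee_rot"]).as_matrix();p=s["position"];print(p,s["ft_force"],s["gripper_width"])
c=arm.calibration("wrist")
K=p+R@np.array([0,-.1,-70.1]);print("knuckle",K,"to pin tool",R.T@(np.array([597.1,213.1,0])-K))
print(pj("",[597.1,213.1,171],c),pj("",[*K[:2],208],c),pj("",[*K[:2],183],c))
g=f[:,:,::-1]
cv2.imwrite("pics/w3.png",cv2.resize(g[90:180,200:320],(800,600),interpolation=cv2.INTER_CUBIC))
E
```

```text
[648.5  167.28 198.93] [-0.5  -0.35 -2.38] 13.856042760354597
knuckle [596.61 214.41 198.88] to pin tool [198.89  -0.71   1.12]
[258.91 127.49] [259.99 130.3 ] [259.88 126.94]
```

View pics/w3.png

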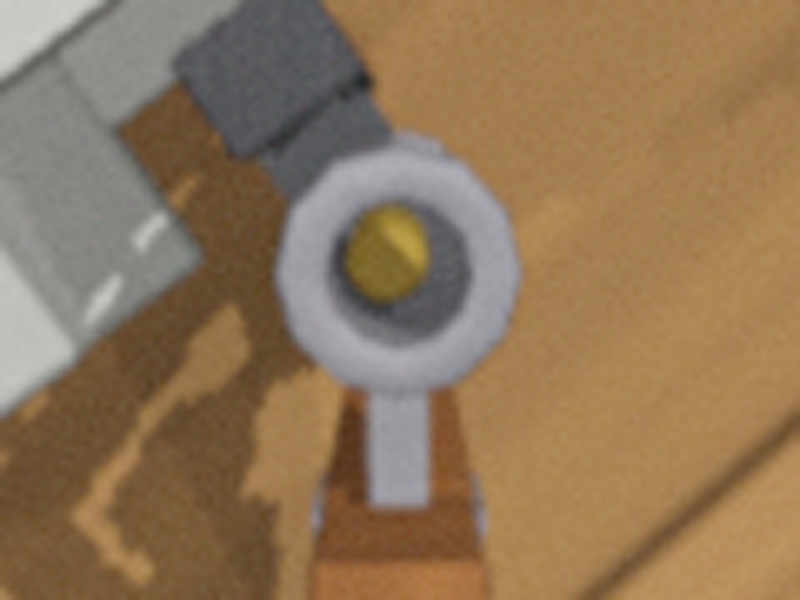

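Wrist crop: the pin tip shows inside the upper knuckle bore at crop (387,253), with the ring centre at (400,270). That leaves a residual of about -1.1 mm in tool y and +0.9 mm in tool z. I'll correct this and lower gently.

Request:
carry_out(plan=[[[0,-0.11,0.09],0],[[0.4,0,0],0],[[0.4,0,0],0],[[0.2,0,0],0],[[0.2,0,0],0],[[0.1,0,0],0],[[0,0,0],0],[[0,0,0],0]])

```text
time: 10.75
position: [648.5, 165.9, 185.7]
ee_rot: [0.255, 0.659, -0.255, 0.659]
ft_force: [-0.1, 0.3, -2.8]
gripper_width: 13.7
```

Request:
carry_out(plan=[[[0.1,0,0],0],[[0.1,0,0],0],[[0,0,0],0],[[0,0,0],0]])

```text
time: 11.15
position: [648.4, 165.8, 183.5]
ee_rot: [0.255, 0.659, -0.255, 0.659]
ft_force: [-0.6, 0.2, -2.9]
gripper_width: 13.7
```

Request:
carry_out(plan=[[[0.15,0,0],0],[[0.15,0,0],0],[[0.15,0,0],0],[[0.15,0,0],0],[[0,0,0],0]])

```text
time: 11.65
position: [648.3, 165.8, 177.2]
ee_rot: [0.255, 0.66, -0.255, 0.659]
ft_force: [-0.0, 0.1, -2.5]
gripper_width: 14.2
```

Request:
carry_out(plan=[[[0.2,0,0],0],[[0.2,0,0],0],[[0.2,0,0],0],[[0.2,0,0],0],[[0,0,0],0]])

```text
time: 12.15
position: [648.3, 165.8, 169.1]
ee_rot: [0.255, 0.66, -0.255, 0.659]
ft_force: [0.4, 0.1, -3.3]
gripper_width: 13.9
```

Request:
carry_out(plan=[[[0.2,0,0],0],[[0.2,0,0],0],[[0.1,0,0],0],[[0,0,0],0],[[0,0,0],0]])

```text
time: 12.65
position: [648.4, 165.9, 164.6]
ee_rot: [0.255, 0.659, -0.255, 0.659]
ft_force: [0.5, -0.1, -2.3]
gripper_width: 13.9
```

Request:
carry_out(plan=[[[0.1,0,0],0],[[0.1,0,0],0],[[0.1,0,0],0],[[0,0,0],0],[[0,0,0],0]])

```text
time: 13.15
position: [648.4, 165.9, 161.5]
ee_rot: [0.255, 0.659, -0.255, 0.659]
ft_force: [0.8, -0.3, -2.5]
gripper_width: 13.7
```

Request:
carry_out(plan=[[[0.1,0,0],0],[[0,0,0],0],[[0,0,0],0]])

```text
time: 13.45
position: [648.5, 166.0, 160.6]
ee_rot: [0.255, 0.659, -0.255, 0.659]
ft_force: [-0.2, 0.9, -1.4]
gripper_width: 14.0
```

Request:
carry_out(plan=[[[0.05,0,0],0],[[0,0,0],0],[[0,0,0],0]])

```text
time: 13.75
position: [648.6, 165.9, 160.5]
ee_rot: [0.255, 0.659, -0.255, 0.66]
ft_force: [-0.9, -0.6, 2.5]
gripper_width: 13.8
```

Request:
carry_out(plan=[[[0.05,0,0],0],[[0,0,0],0],[[0,0,0],0]])

```text
time: 14.05
position: [648.8, 165.9, 160.3]
ee_rot: [0.256, 0.659, -0.255, 0.66]
ft_force: [-0.3, -1.8, 5.2]
gripper_width: 13.8
```

Both knuckles are home: z matches the expected 160.5 and the force has risen. I'll relieve the pressure and swing along the arc about the pin.

Request:
carry_out(plan=[[[-0.06,0,0],0],[[0,-0.35,-0.01],0.05],[[0,-0.35,-0.01],0.05],[[0,-0.35,-0.01],0.05],[[0,-0.35,-0.01],0.05],[[0,-0.35,-0.01],0.05],[[0,-0.35,-0.01],0.05],[[0,0,0],0]], newtons=20)

```text
time: 14.85
position: [632.3, 152.7, 160.3]
ee_rot: [0.351, 0.613, -0.351, 0.614]
ft_force: [1.6, -0.3, 1.2]
gripper_width: 13.9
```

```bash
cat > st.py <<'E'
from h import *
np.set_printoptions(precision=2,suppress=True)
s=arm.sense();R=Rot.from_quat(s["ee_rot"]).as_matrix();p=s["position"]
print(s["time"],p,"F",s["ft_force"],"Ftool",R.T@s["ft_force"],"M",s["wrist_torque"],"w",s["gripper_width"],"yaw",np.degrees(np.arctan2(R[1,1],R[0,1])),"pin in tool",R.T@(np.array([597.1,213.1,0])-p))
E
python3 st.py
```

```text
14.85 [632.26 152.7  160.31] F [ 1.61 -0.29  1.22] Ftool [-1.22  1.24  1.07] M [ 0.25 -0.49 -0.12] w 13.932859989091302 yaw 30.417693875314868 pin in tool [160.29   0.14 -69.94]
```

Request:
carry_out(plan=[[[0,-0.35,-0.01],0.05],[[0,-0.35,-0.01],0.05],[[0,-0.35,-0.01],0.05],[[0,-0.35,-0.01],0.05],[[0,-0.35,-0.01],0.05],[[0,-0.35,-0.01],0.05],[[0,-0.35,-0.01],0.05],[[0,-0.35,-0.01],0.05]])

```text
time: 15.65
position: [606.2, 143.7, 160.3]
ee_rot: [0.466, 0.531, -0.466, 0.532]
ft_force: [2.4, -0.9, 1.6]
gripper_width: 13.8
```

Request:
carry_out(plan=[[[0,-0.35,-0.01],0.05],[[0,-0.35,-0.01],0.05],[[0,-0.35,-0.01],0.05],[[0,0,0],0],[[0,0,0],0]])

```text
time: 16.15
position: [595.7, 143.2, 160.3]
ee_rot: [0.504, 0.496, -0.504, 0.496]
ft_force: [0.3, -1.5, 1.9]
gripper_width: 13.7
```

```bash
python3 st.py
```

```text
16.15 [595.66 143.18 160.29] F [ 0.26 -1.47  1.91] Ftool [-1.91  0.28  1.47] M [-0.04 -0.38 -0.06] w 13.730938558273225 yaw -0.9051081028511964 pin in tool [160.28   0.24 -69.96]
```

Remaining is about 5.5° (~0.096 rad). I'll feel for the stop in small steps.

Request:
carry_out(plan=[[[0,-0.21,0],0.03],[[0,-0.21,0],0.03],[[0,-0.07,0],0.01],[[0,-0.07,0],0.01],[[0,0,0],0],[[0,0,0],0]])

```text
time: 16.75
position: [589.8, 143.5, 160.2]
ee_rot: [0.524, 0.475, -0.524, 0.475]
ft_force: [1.5, -1.4, 3.2]
gripper_width: 13.8
```

```bash
python3 st.py
```

```text
16.75 [589.8  143.46 160.18] F [ 1.54 -1.41  3.23] Ftool [-3.23  1.67  1.26] M [ 0.05 -0.63 -0.12] w 13.795038224846337 yaw -5.604303986099534 pin in tool [160.18   0.43 -70.03]
```

Request:
carry_out(plan=[[[0,-0.07,0],0.01],[[0,0,0],0],[[0,0,0],0]])

```text
time: 17.05
position: [589.1, 143.5, 160.2]
ee_rot: [0.526, 0.472, -0.526, 0.472]
ft_force: [2.1, -2.3, 2.9]
gripper_width: 13.8
```

Request:
carry_out(plan=[[[0,-0.07,0],0.01],[[0,0,0],0],[[0,0,0],0]])

```text
time: 17.35
position: [588.3, 143.6, 160.2]
ee_rot: [-0.529, -0.47, 0.529, -0.47]
ft_force: [3.0, -0.8, 2.9]
gripper_width: 13.7
```

```bash
python3 st.py
```

```text
17.35 [588.34 143.55 160.15] F [ 2.97 -0.81  2.9 ] Ftool [-2.9   3.04  0.45] M [-0.02 -0.67 -0.14] w 13.69121297731246 yaw -6.763938720026677 pin in tool [160.14   0.49 -70.12]
```

Request:
carry_out(plan=[[[0,-0.07,0],0.01],[[0,0,0],0],[[0,0,0],0]])

```text
time: 17.65
position: [587.6, 143.6, 160.1]
ee_rot: [-0.531, -0.467, 0.531, -0.467]
ft_force: [1.8, -1.1, 1.5]
gripper_width: 14.3
```

Request:
carry_out(plan=[[[0,-0.07,0],0.01],[[0,0,0],0],[[0,0,0],0]])

```text
time: 17.95
position: [587.4, 143.7, 160.2]
ee_rot: [0.534, 0.464, -0.533, 0.465]
ft_force: [5.1, -1.1, 0.4]
gripper_width: 14.0
```

```bash
python3 st.py
```

```text
17.95 [587.42 143.68 160.17] F [ 5.06 -1.07  0.37] Ftool [-0.37  5.16  0.37] M [-0.16 -1.39  0.29] w 14.04914817669645 yaw -7.908572579206146 pin in tool [160.17  -0.15 -70.09]
```

Request:
carry_out(plan=[[[0,-0.06,0],0],[[0,0,0],0],[[0,0,0],0]])

```text
time: 18.25
position: [587.2, 143.8, 160.2]
ee_rot: [0.534, 0.464, -0.533, 0.465]
ft_force: [6.0, -1.6, -0.9]
gripper_width: 13.5
```

```bash
python3 st.py; python3 - <<'E'
from h import *
f=arm.grab_frame("scene")[:,:,::-1];w=arm.grab_frame("wrist")[:,:,::-1];t=arm.grab_frame("top")[:,:,::-1]
a=cv2.resize(f[165:285,270:390],(400,400),interpolation=cv2.INTER_CUBIC)
b=cv2.resize(w[60:300,100:420],(400,300),interpolation=cv2.INTER_CUBIC)
c=np.zeros((400,400,3),np.uint8);c[:300]=b
cv2.imwrite("pics/m3.png",np.hstack([a,c]))
E
```

```text
18.25 [587.16 143.75 160.2 ] F [ 5.97 -1.57 -0.93] Ftool [0.94 6.13 0.74] M [-0.15 -1.78  0.3 ] w 13.493928361352582 yaw -7.9076280935932965 pin in tool [160.21   0.   -70.02]
```

View pics/m3.png

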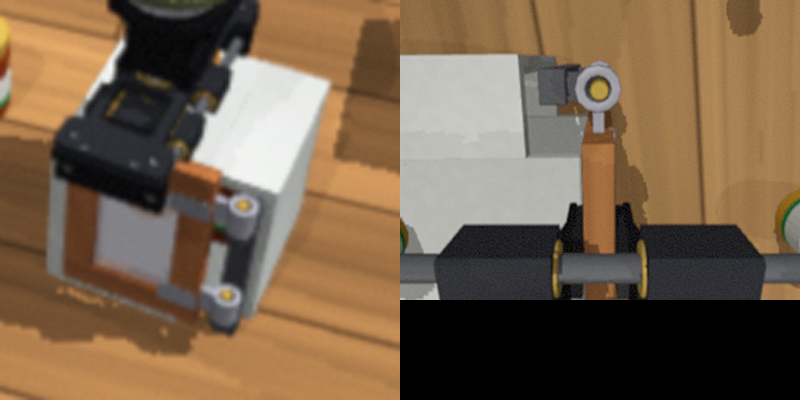

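The door is flat against the case, both pin tips are flush inside the knuckle tops, and the gripper holds the top rail. I'll release and retreat upward.

Request:
carry_out(plan=[[[0,0,0],0],[[0,0,0],0],[[0,0,0],0],[[0,0,0],0],[[0,0,0],0],[[0,0,0],0],[[0,0,0],0],[[0,0,0],0]], jaw=0)

```text
time: 19.2
position: [586.3, 143.9, 160.1]
ee_rot: [0.533, 0.464, -0.533, 0.464]
ft_force: [-1.2, -0.4, 0.8]
gripper_width: 43.5
```

```bash
python3 st.py
```

```text
19.2 [586.34 143.87 160.14] F [-1.16 -0.44  0.77] Ftool [-0.77 -1.09  0.6 ] M [-0.02 -0.13 -0.03] w 43.49973034272721 yaw -7.906521566544641 pin in tool [160.14   1.13 -70.05]
```

Request:
carry_out(plan=[[[-1,0,0],0],[[-1.5,0,0],0],[[-1.5,0,0],0],[[-2,0,0],0],[[-2,0,0],0],[[-2,0,0],0],[[-1,0,0],0],[[0,0,0],0]])

```text
time: 20.0
position: [587.0, 144.2, 272.4]
ee_rot: [0.534, 0.464, -0.532, 0.465]
ft_force: [0.2, -0.7, -0.2]
gripper_width: 43.4
```

```bash
python3 st.py; python3 - <<'E'
from h import *
f=arm.grab_frame("scene")[:,:,::-1];w=arm.grab_frame("wrist")[:,:,::-1];c=arm.calibration("wrist")
a=cv2.resize(f[165:285,270:390],(400,400),interpolation=cv2.INTER_CUBIC)
b=np.zeros((400,400,3),np.uint8);b[:300]=cv2.resize(w[60:300,100:420],(400,300),interpolation=cv2.INTER_CUBIC)
cv2.imwrite("pics/m4.png",np.hstack([a,b]));cv2.imwrite("pics/w4.png",w)
import json;json.dump({k:np.array(v).tolist() for k,v in c.items()},open("c4.json","w"))
E
```

```text
20.0 [587.03 144.23 272.4 ] F [ 0.22 -0.71 -0.17] Ftool [0.17 0.32 0.67] M [-0.03 -0.07  0.02] w 43.44882821325681 yaw -7.906675956384513 pin in tool [272.48  -0.37 -69.29]
```

View pics/m4.png

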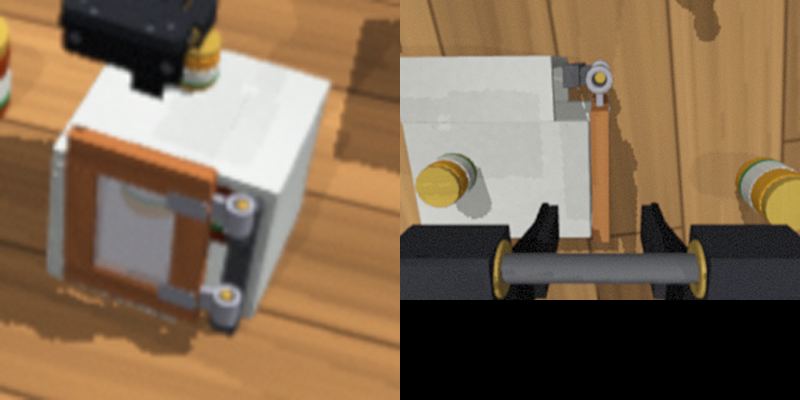

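Door shut, parallel to the case front, both pin tips visible in the knuckle tops; the sampler and jars are in place. One numeric check of the angle.

```bash
python3 - <<'E'
from h import *
import json
c=json.load(open("c4.json"));w=cv2.imread("pics/w4.png").astype(int)
def ang(cols,sign_z,rows,ch):
    P=[]
    for r in rows:
        g=np.diff(cv2.GaussianBlur(w[r:r+1,:,:].astype(np.float32),(5,1),0)[0,:,ch]);i=cols[0]+np.argmax(np.abs(g[cols[0]:cols[1]]))
        P.append(bp("",i+.5+.5*(g[i-1]-g[i+1])/(g[i-1]-2*g[i]+g[i+1]),r,sign_z,c)[:2])
    P=np.array(P);vx,vy,x,y=cv2.fitLine(P.astype(np.float32),cv2.DIST_HUBER,0,.01,.01).ravel()
    return np.degrees(np.arctan2(-vx*np.sign(vy),abs(vy))),P.mean(0)
rows=range(165,220)
print("outer rail yaw",ang((258,276),190,rows,2))
print("roof front yaw",ang((236,254),150,rows,0))
E
```

```text
outer rail yaw (np.float32(-7.2054367), array([593.73947659, 147.95949424]))
roof front yaw (np.float32(-7.1753774), array([576.31502149, 137.35519495]))
```

```bash
python3 -c "
from workcell import arm
print(arm.sign_off(), arm.sense()['time'])"
```

```text
the job is handed in; nothing more can be done
the job is handed in; nothing more can be done
```

The door is hung on the white case and shut, and I handed the job in at about 20 s of the 61 s allowed.

- **Picking:** I took the larger door out of its stand by the top rail and carried it over the jars.
- **Hanging:** The wrist camera put the pins at about (597, 213) mm. I brought the door in level, about 54° open, and lowered it in small steps. It met no resistance until it sat on the shoulders at the expected height, with about 5 N shown at the wrist.
- **Shutting:** I swung it about the pin until it met the stop, pressing with about 6 N, then let go and backed straight up.

**Last checks:**
- Door yaw measured -7.21° against -7.18° for the case front.
- The pin tips showed in both knuckle tops.
- The gripper was clear, with no force on it.
- The sampler and the jars in view looked undisturbed. I did not re-measure every bystander.

My first estimate of the case's yaw was -6.4°, from the fixed cameras. The later wrist measurement of about -7.2° is closer to where contact was felt, at a tool yaw of about -7.9°.

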